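Clear the bottle capper and close its drive cover

ROBOT

A 7-joint arm with a two-finger parallel gripper is mounted at the origin on the work surface. World frame = base frame: x ahead of the robot, y to its left, z up, the work surface at z = 0. Lengths are in m, angles in degrees, forces in N, time in s.
With the tool pointing down it reaches from about 0.425 to 0.875 m from the base axis. Payload 4.7 kg.
Tool frame: the origin (TCP) lies midway between the tips of the shut fingers; the grasp point (between the pads) lies 19 mm behind it (env.grip_point_offset is the distance from the TCP to the grasp point, in m); z points along the fingers, y is the line along which they close (so a half turn about z gives the same grasp; the last joint's range is limited). The gripper opens to 87 mm and grips with 3 to 60 N. Pads are 19 mm wide; open, the fingers measure 117 mm over their backs; the gripper's body (75 mm by 190 mm) begins 51 mm behind the grasp point.
Start: joints at [-68.635, 18.392, -4.016, 83.108, 1.295, 78.541, -3.26], TCP at [0.228, 0.609, 0.223] pointing down, gripper open.
Joint ranges: [-163.93, 163.93], [-17.29, 119.83], [-79.2, 71.16], [3.27, 140.29], [-89.18, 269.18], [5.43, 117.66], [-154.24, 154.24]. Speed limits (degrees/s): [147.25, 147.25, 180, 180, 180, 180, 180].

INTERFACE

Orientations are given as [roll, pitch, yaw] about the fixed x, y, z axes, in that order (R = Rz(yaw) Ry(pitch) Rx(roll)).
In Python, from cell import env gives the robot as it stands.
- The arm moves only by the shell command python3 -m jog 'ROWS' [FORCE]. ROWS is JSON, a list of rows, each a list of 7 numbers: the shift along the tool's x, y, z in m, then the turn, a rotation vector about the tool's x, y, z in rad, then the finger opening in m, from 0 to 0.087. A call has 1 to 12 rows; each row shifts and turns the commanded pose from where the row before left it, along the tool's axes as they then stand; what a row does not reach is not made up. A row lasts 1/12 s, in which the tool goes at most 41.7 mm and 7.16 degrees, less where a joint would pass 70% of its speed; a pose out of reach is approached as far as the arm can. A call is refused whole if a number of a shift passes 0.0417 or a number of a turn 0.125, either way. A call with a gripper value outside its range is refused whole. The fingers move at their own pace and stop on an object; FORCE is the grip in N (left out, the last holds). Time passes only in rows, so rows that do not move let the fingers close. It gives the time, the measured TCP pose, the force, the opening and the grip force at its end, in the units of the state.
- env.get_obs(): the state, without advancing time (a new reading comes with each control period).
- env.read_camera(name): name is "scene" or "top"; returns the picture (384x512x3 uint8, blue, green, red); there is no depth.
- env.get_calibration(name): a dict with "fov_y" (degrees; the focal length in pixels is half the picture's height over the tangent of half this angle, whatever the lens; pixels are square), "cx", "cy" (the principal point, pixels), "pose" (4x4, takes a point from camera to world coordinates). Camera axes: x right, y up, looking along -z (the intrinsics and any distortion apply to the point x, -y, -z); pixel columns grow to the right and rows downward; lengths in m; the calibration is good to about 2 mm. A picture is of the moment at which its call begins. get_calibration takes no time and is no camera call.
- env.sign_off(): hands the job in; it is judged then, once.
The state is a dict: "time_s": time; "qpos": joint angles; "joint_velocities": joint speeds; "effort": joint torques, N m; "tool_pos": TCP position; "tool_rot": TCP orientation; "force": force on the tool from outside, world axes, zero at the start; "wrist_torque": the same for the moment, N m; "grip_width": finger opening in m; "grasp_force": force on a finger pad.
Only numpy, scipy, OpenCV 4.12 (cv2) and the standard library are available. Lean on these libraries where they do the work, as an engineer would, in place of code of your own. Each camera call takes 0.05 s, during which the arm holds its last target. There are 200 camera calls.

TASK

The capper has finished its run: put both capped bottles from the steel catch tray at its side into the grey tote, and leave the jar, the spare cap and the empty bottle where they are. Then close up its drive cover, whose frame has a new self-adhesive gasket: while the sprung cover still stands up, turn the quarter-turn fastener until its slot lines up with the two black marks, so that the cross-bar under it can enter the keyhole in the frame. Press the cover fully home with the fingers and finish still holding it pressed there, so that the gasket can bond.

Things in the scene. Friction and masses are not known exactly. Their poses are not given: they have to be found in the camera images.
- machine: The bottle capper, fixed: white cabinet, deck 120 mm high. Origin on the bench under it; x to its rear (away from the robot), y to its left, z up. Cabinet spans x -140..150, y -200..120. The capping head stands at the right rear of the deck: x 35..140, y -182..-118, up to 330 mm. The deck's left part is the drive compartment under the cover.
- tray_floor (a point): Centre of the catch tray's floor, at the machine's right side; axes as the machine's. Sheet-steel tray 300 (x) x 165 (y) mm outside, walls 2.5 mm, floor 8.5 mm and rim 42 mm above the bench. A small steel outlet chute juts 35 mm over its left wall near the rear end, at x 104..152 from this point, 90 to 130 mm above the bench.
- bottle1: Finished bottle lying in the catch tray, square white plastic 32 x 32 mm, body 54 mm long, then a round grey screw cap 27 mm across; 78 mm long in all, about 70 g. Origin on its underside as it lies at the start, halfway along its length; x along it toward the cap, y across, z up. The square body spans x -39..15, the cap 23..39.
- bottle2: The second finished bottle, the same as bottle1.
- bottle1_mid (a point): Centre of bottle1's square body, 16 mm inside each long face.
- bottle2_mid (a point): Centre of bottle2's square body.
- tote: Open grey plastic tote, loose, 220 x 200 mm outside (with a 118 mm half-length at the rim lips along its x), 85 mm high, walls and floor 4 mm. Origin at the centre of its underside, z up.
- cover (a joint): Opening angle of the drive cover, a flat aluminium panel 215 x 200 x 4 mm hinged along its rear edge. 0 = fully home; grows as the front edge rises. Gasket and hinge spring hold it up at about 0.12 (front edge 26 mm high); it takes about 10 N at the fastener to press home and springs back when let go. With the slot out of line the cross-bar stops it at about 0.09.
- cover_top (a point): Centre of the fastener on the cover's top face, 165 mm in front of the hinge line. x in the face from front to rear, y along the hinge to the left, z out of the face. Front edge 50 mm in front of this point, side edges 100 mm to either side. At home the face is 129 mm above the bench. The two black marks lie on this x axis, 22..44 mm in front of this point and as far behind.
- cover_edge (a point): Middle of the cover's front edge, top face.
- fastener (a joint): Turn of the quarter-turn fastener in the cover, seen from above anticlockwise positive; 0 = slot in line with the marks, and so is any whole half turn (3.14). It spins freely without stops against a light friction of 0.03 N m and stays where it is left.
- fastener_slot (a point): Centre of the top of the fastener's head, 26 mm above the cover's face: a round knurled dark steel head 34 mm in diameter, from 2 to 26 mm above the face, with a black slot 29 x 5 mm across the top. x along the slot, z up the fastener's axis.
- jar: Bystander: amber jar with orange cap, 66 mm across, 110 mm high, origin at its underside.
- empty: Bystander: empty bottle without a cap standing on the bench, 32 x 32 x 65 mm, origin at its underside.
- cap: Bystander: spare grey cap 27 mm across, 16 mm high, on the front right of the capper's deck.
Things that resemble listed ones, but are neither listed nor needed, are in the scene too. Leave any blue look-alike of the bottle2 alone. Leave any green look-alike of the bottle1 alone.

How it is judged (in metres and radians):
On the way, in this order (a step that is already met when the one before it is completed fails the run):
1. both bottles lie in the tote, let go (x of bottle1_mid in the frame of tote between -0.1 and 0.1 m and y of bottle1_mid in the frame of tote between -0.09 and 0.09 m and z of bottle1_mid in the frame of tote between 0 and 0.075 m and contact force between the fingers and bottle1 below 0.1 N and linear speed of each of bottle1, bottle2 below 0.05 m/s and x of bottle2_mid in the frame of tote between -0.1 and 0.1 m and y of bottle2_mid in the frame of tote between -0.09 and 0.09 m and z of bottle2_mid in the frame of tote between 0 and 0.075 m and contact force between the fingers and bottle2 below 0.1 N and angle between tote's own z axis and vertical below 0.1 rad), for 0.2 s.
2. the fastener's slot is in line with the marks (within 0.17 rad) while the cover still stands up (angle between the x axis of fastener_slot and the x axis of cover_top, either way round below 0.17 rad and value of joint cover above 0.06 rad), for 0.2 s.
3. the cover is pressed home (value of joint cover below 0.015 rad), for 0.2 s.
At the end, for the whole second after the job is handed in: Both bottles lie at rest in the upright tote, below its rim and let go; the fastener's slot is in line with the marks within 0.22 rad; the cover is home (joint below 0.015 rad) and the fingers still press on it with more than 4 N; no bystander has moved over 40 mm (all of step 1 and value of joint cover below 0.015 rad and angle between the x axis of fastener_slot and the x axis of cover_top, either way round below 0.22 rad and contact force between the fingers and cover above 4 N); the arm keeps its last pose, push and grip.
It fails at once if a bystander was moved more than 40 mm (distance of any of jar, empty, cap from where it was at the start of the episode above 0.04 m).
It also fails if it takes over 72 s, if anything falls off the work surface, if the arm or the gripper's body presses on something with over 40 N, if the wrist force passes 120 N, or if a joint passes its speed limit or range.

## Working session

There is one attempt and no reset: what is moved stays moved. The work goes in short steps, Python scripts to look and compute and a shell command to move; the robot and the scene stay as the last step left them, time stands still between calls to the robot, and variables do not carry over. Pictures are saved under pics/ and viewed, at most 10 in all, crops included, and the job is handed in when it is done.

```bash
ls; mkdir -p pics
python3 - <<'E'
from cell import env
import cv2,json,numpy as np
for n in("scene","top"):
    im=env.read_camera(n); cv2.imwrite(f"pics/{n}0.png",im); cv2.imwrite(f"pics/{n}0x.png",cv2.resize(im,(800,600),interpolation=cv2.INTER_CUBIC))
    print(n,env.get_calibration(n))
print(env.get_obs(),env.grip_point_offset)
E
```

```text
pics
scene {'fov_y': 47.57789622155886, 'cx': 254.56104287932143, 'cy': 192.04341780338794, 'pose': array([[-0.08197042, -0.59074961,  0.80268035,  1.62660101],
       [ 0.99662598, -0.04520517,  0.06850662,  0.04342251],
       [-0.00418495,  0.8055876 ,  0.5924619 ,  0.95627858],
       [ 0.        ,  0.        ,  0.        ,  1.        ]])}
top {'fov_y': 52.99649568223595, 'cx': 255.23757961832618, 'cy': 187.61155472902055, 'pose': array([[ 0.01675137,  0.98741156, -0.15728255,  0.33194546],
       [-0.999622  ,  0.01996865,  0.01889743, -0.04262914],
       [ 0.02180026,  0.15690654,  0.98737282,  1.28516787],
       [ 0.        ,  0.        ,  0.        ,  1.        ]])}
{'time_s': 0.1, 'qpos': array([-68.63487149,  18.43538294,  -4.01600957,  83.17048155,
         1.29486113,  78.54077321,  -3.26012443]), 'joint_velocities': array([-0.0598019 , -0.06760557, -0.0349153 , -0.19627027, -0.04765345,
       -0.00305632, -0.10268115]), 'effort': array([-1.52525549e-04, -4.92571235e+01, -4.05798331e-01, -3.13397849e+01,
       -6.41973526e-02,  3.94578825e-02,  6.03315380e-05]), 'tool_pos': array([0.22810298, 0.60811004, 0.22154197]), 'tool_rot': array([-1.79898593e+02,  5.29635888e-03,  1.59444829e+02]), 'force': array([-0.73357227,  0.37672773,  0.31583106]), 'wrist_torque': array([0.01781254, 0.00092857, 0.01510046]), 'grasp_force': 0.0, 'grip_width': 0.08721869269330657} 0.0187
```

View pics/top0x.png

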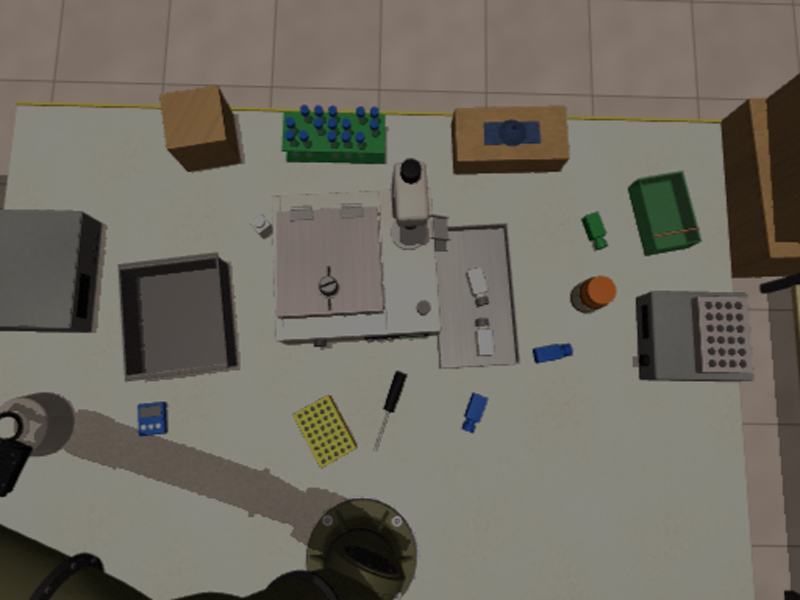

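View pics/scene0x.png

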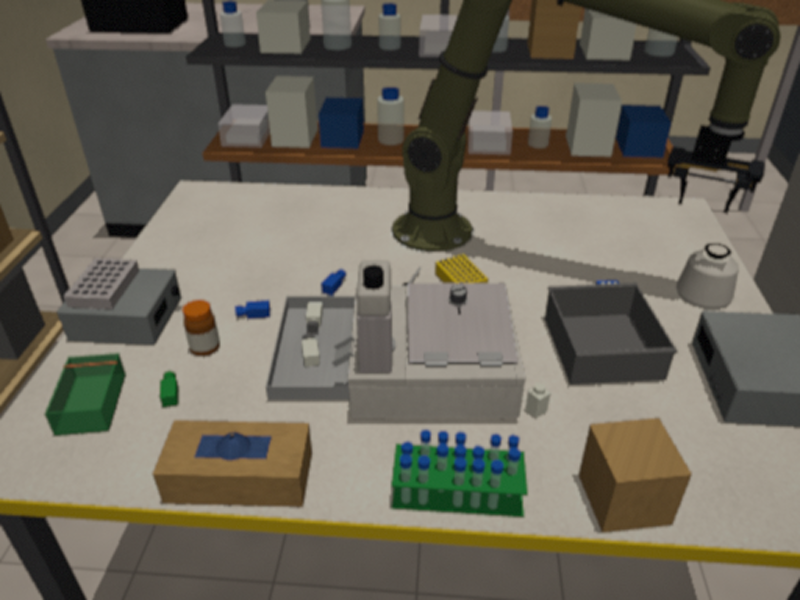

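The top view shows two white bottles with grey caps in the tray, at (477,283) and (485,338) in the 800x600 picture, with caps facing each other. The look-alikes are blue at (553,353) and (475,411), and green at (595,230). The white standing bottle at (261,226) is the empty one. I'll enlarge the tray and cover to confirm.

```bash
cat > h.py <<'E'
import numpy as np, cv2
from cell import env
def K(n):
    c=env.get_calibration(n); f=192/np.tan(np.radians(c["fov_y"]/2)); return c,f
def plane(n,u,v,z):
    c,f=K(n); d=c["pose"][:3,:3]@np.array([(u-c["cx"])/f,-(v-c["cy"])/f,-1]); o=c["pose"][:3,3]
    return o+d*(z-o[2])/d[2]
def proj(n,p):
    c,f=K(n); q=c["pose"][:3,:3].T@(np.asarray(p)-c["pose"][:3,3]); return np.array([c["cx"]+f*q[0]/-q[2],c["cy"]+f*q[1]/q[2]])
E
python3 - <<'E'
import cv2
im=cv2.imread("pics/top0.png"); c=cv2.resize(im[115:243,170:340],None,fx=4.68,fy=4.68,interpolation=cv2.INTER_CUBIC)
cv2.imwrite("pics/crop1.png",cv2.convertScaleAbs(c,alpha=1.3))
E
```

```text
(no output)
```

View pics/crop1.png

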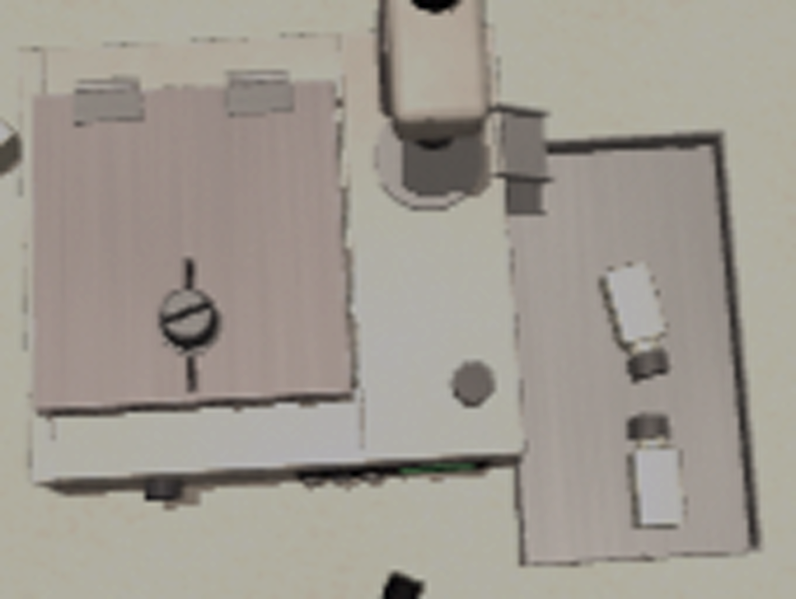

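The crop confirms both targets: they are white-bodied and grey-capped inside the steel tray, with caps at crop (648,363) and (648,428). The fastener is at crop (189,317), with its slot running from (165,325) to (212,308), well out of line with the marks.

```bash
cat > m.py <<'E'
from h import *
im=cv2.imread("pics/top0.png")
g=im.min(2); s=1/4.68
def w(u,v,z): return plane("top",170+u*s,115+v*s,z)
# bottles
for (x0,y0,x1,y1) in [(295,168,315,190),(303,207,320,230)]:
    m=np.zeros_like(g); m[y0:y1,x0:x1]=(g[y0:y1,x0:x1]>150)*255
    cs=max(cv2.findContours(m,0,2)[0],key=cv2.contourArea); r=cv2.minAreaRect(cs)
    P=np.array([plane("top",*p,.0405) for p in cv2.boxPoints(r)])
    e=[P[1]-P[0],P[2]-P[1]]; L=max(e,key=np.linalg.norm); 
    print("bottle",r[0],P.mean(0)[:2].round(4),[round(float(np.linalg.norm(k)),4) for k in e],"long axis yaw",np.degrees(np.arctan2(L[1],L[0])).round(1))
for n,u,v,z in [("capA",648,357,.035),("capB",648,432,.035),("trayRF",757,548,.042),("trayRR",722,133,.042),("trayLF",521,565,.042),("chute",550,180,.13),("chute",545,105,.13),("chute low",545,213,.09),("deck FR",522,458,.12),("deck FL",33,482,.12),("coverF L",40,410,.155),("coverF R",355,393,.155),("slot1",165,325,.174),("slot2",212,308,.174),("mark1",189,260,.147),("mark2",192,391,.152),("head",188,312,.174),("capdeck",473,383,.136),("headback R",490,140,.2)]:
    print(n,w(u,v,z).round(4))
for q in [(120,265),(218,255),(237,365),(126,378)]:
    print("tote",plane("top",q[0]*.64,q[1]*.64,.085).round(4))
E
python3 m.py
```

```text
Traceback (most recent call last):
  File "m.py", line 8, in <module>
    cs=max(cv2.findContours(m,0,2)[0],key=cv2.contourArea); r=cv2.minAreaRect(cs)
ValueError: max() iterable argument is empty
```

```bash
python3 -c "
import cv2
g=cv2.imread('pics/top0.png').min(2); print(g[168:190:2,295:316]); print(g[205:230:2,303:320])"
sed -i 's/>150/>140/; s/(295,168,315,190)/(297,168,315,190)/' m.py; sed -i 's/g\[y0:y1,x0:x1\]>140/g[y0:y1,x0:x1]>T/; s/^g=/T=135;g=/' m.py; python3 m.py
```

```text
[[113 113 112 111 111 110 112 112 111 110 110 110 110 109 109 109 109 108
  106 106 108]
 [114 113 112 111 111 111 111 112 112 110 111 110 111 110 109 109 109 109
  108 107 108]
 [113 114 113 112 104  83 106 120 127 129 130 131 127 114 110 109 109 109
  108 107 108]
 [113 114 107  83  97 134 134 133 133 133 132 132 132 125  94 109 110 108
  108 108 108]
 [113 114 106  72  76 122 134 134 133 133 133 132 131 129 121 109 109 108
  108 107 107]
 [113 113 113 100  49  86 133 134 134 133 133 132 132 132 126 103 109 108
  108 108 107]
 [112 114 114 105  74  71 117 134 134 134 134 133 132 132 129 123 109 108
  108 109 107]
 [112 114 114 114 106  74  80 127 134 134 134 133 132 131 131 126 112 108
  109 108 108]
 [112 113 114 114 111  98  62 102 135 134 134 133 133 131 131 131 121  92
  108 108 108]
 [112 113 114 113 112 104  73  81 128 134 134 134 133 129 122 105  83  96
  108 109 108]
 [113 114 113 113 112 112  98  52  60  69  87 122 131 125 114 102 110 109
  108 109 107]]
[[101  51  39  49  59  67  65  58  50  71 112 112 112 112 112 113 113]
 [102  55  39  50  61  70  68  59  51  62  97 112
[... 299 characters left out ...]
4 115]
 [109  88  79 126 135 135 134 134 134 133 133 127 113 114 114 115 115]
 [109  87  75 119 135 134 134 135 134 133 132 130 122 113 115 114 114]
 [113 102  56  98 134 134 134 134 134 133 132 131 119  97 114 113 114]
 [114 105  65  93 135 134 135 134 134 133 132 132 126 107 115 114 114]
 [116 108  75  82 132 135 135 133 133 133 132 132 126 106 115 114 113]
 [114 107  77  64  85  80  78  69  68  67  67  86 116 114 114 114 114]
 [115 116 116 117 117 116 117 116 115 114 116 115 115 114 115 114 115]]Traceback (most recent call last):
  File "m.py", line 8, in <module>
    cs=max(cv2.findContours(m,0,2)[0],key=cv2.contourArea); r=cv2.minAreaRect(cs)
ValueError: max() iterable argument is empty
```

```bash
sed -i 's/T=135/T=127/' m.py; python3 m.py
```

```text
bottle (305.0588684082031, 179.2353057861328) [ 0.5615 -0.2301] [0.0259, 0.0484] long axis yaw -166.4
bottle (310.0989990234375, 218.49009704589844) [ 0.4325 -0.246 ] [0.0251, 0.0489] long axis yaw -174.7
capA [ 0.5224 -0.242   0.035 ]
capB [ 0.4694 -0.2418  0.035 ]
trayRF [ 0.3898 -0.3156  0.042 ]
trayRR [ 0.6842 -0.2947  0.042 ]
trayLF [ 0.3753 -0.1528  0.042 ]
chute [ 0.6247 -0.1626  0.13  ]
chute [ 0.6758 -0.1591  0.13  ]
chute low [ 0.6117 -0.1634  0.09  ]
deck FR [ 0.4415 -0.1461  0.12  ]
deck FL [0.4201 0.1691 0.12  ]
coverF L [0.4628 0.1605 0.155 ]
coverF R [ 0.4774 -0.0371  0.155 ]
slot1 [0.5154 0.0821 0.174 ]
slot2 [0.5267 0.0532 0.174 ]
mark1 [0.5624 0.0713 0.147 ]
mark2 [0.477 0.066 0.152]
head [0.5239 0.0681 0.174 ]
capdeck [ 0.4878 -0.1128  0.136 ]
headback R [ 0.6317 -0.1179  0.2   ]
tote [0.5692 0.497  0.085 ]
tote [0.594  0.3022 0.085 ]
tote [0.3733 0.2509 0.085 ]
tote [0.3442 0.4654 0.085 ]
```

```bash
cat >> h.py <<'E'
from scipy.spatial.transform import Rotation as Ro
def Rc(): return Ro.from_euler('xyz',env.get_obs()["tool_rot"],degrees=True)
def to(*pts):
    """tool-frame legs through world points, orientation kept"""
    p=env.get_obs()["tool_pos"]; R=Rc()
    for q in pts:
        d=R.inv().apply(np.array(q)-p); n=int(np.ceil(np.linalg.norm(d)/.041)); print("leg",d.round(4),"rows",n,(d/n).round(4)); p=np.array(q)
def turn(yaw,lean=0):
    """tool pointing down, tool x at yaw, leaned by lean deg about tool x"""
    v=((Ro.from_euler('xyz',[180,0,yaw],degrees=True)*Ro.from_euler('x',lean,degrees=True)))
    r=(Rc().inv()*v).as_rotvec(); n=int(np.ceil(abs(r).max()/.124)); print("turn",r.round(4),"rows",n,(r/n).round(4))
E
python3 -c "
from h import *
to((.45,.30,.25),(.47,-.2,.25)); turn(17)"
```

```text
leg [-0.316  -0.2106 -0.0281] rows 10 [-0.0316 -0.0211 -0.0028]
leg [-0.1943 -0.4611  0.0008] rows 13 [-0.0149 -0.0355  0.0001]
turn [-6.0000e-04  2.2000e-03  2.4861e+00] rows 21 [-0.000e+00  1.000e-04  1.184e-01]
```

```bash
python3 -m jog '[[-0.0316,-0.0211,-0.003,0,0,0,0.06],[-0.0316,-0.0211,-0.003,0,0,0,0.06],[-0.0316,-0.0211,-0.003,0,0,0,0.06],[-0.0316,-0.0211,-0.003,0,0,0,0.06],[-0.0316,-0.0211,-0.003,0,0,0,0.06],[-0.0316,-0.0211,-0.003,0,0,0,0.06],[-0.0316,-0.0211,-0.003,0,0,0,0.06],[-0.0316,-0.0211,-0.003,0,0,0,0.06],[-0.0316,-0.0211,-0.003,0,0,0,0.06],[-0.0316,-0.0211,-0.003,0,0,0,0.06]]'
python3 -m jog '[[-0.015,-0.0355,0,0,0,0,0.06],[-0.015,-0.0355,0,0,0,0,0.06],[-0.015,-0.0355,0,0,0,0,0.06],[-0.015,-0.0355,0,0,0,0,0.06],[-0.015,-0.0355,0,0,0,0,0.06],[-0.015,-0.0355,0,0,0,0,0.06],[-0.015,-0.0355,0,0,0,0,0.06],[-0.015,-0.0355,0,0,0,0,0.06],[-0.015,-0.0355,0,0,0,0,0.06],[-0.015,-0.0355,0,0,0,0,0.06],[-0.015,-0.0355,0,0,0,0,0.06],[-0.015,-0.0355,0,0,0,0,0.06]]'
python3 -m jog '[[0,0,0,0,0,0.12,0.06],[0,0,0,0,0,0.12,0.06],[0,0,0,0,0,0.12,0.06],[0,0,0,0,0,0.12,0.06],[0,0,0,0,0,0.12,0.06],[0,0,0,0,0,0.12,0.06],[0,0,0,0,0,0.12,0.06],[0,0,0,0,0,0.12,0.06],[0,0,0,0,0,0.12,0.06],[0,0,0,0,0,0.12,0.06],[0,0,0,0,0,0.12,0.06]]'
python3 -c "
from h import *
turn(17);print(env.get_obs()['qpos'].round(1))"
```

```text
time_s: 0.93
tool_pos: [0.4507, 0.2982, 0.2525]
tool_rot: [-180.0, -0.0, 159.4]
force: [0.4, 0.7, -0.1]
grip_width: 0.0597
grasp_force: 0.0
time_s: 1.93
tool_pos: [0.4685, -0.1638, 0.2525]
tool_rot: [180.0, 0.0, 159.5]
force: [1.7, 0.3, 0.3]
grip_width: 0.0599
grasp_force: 0.0
time_s: 2.85
tool_pos: [0.4687, -0.1619, 0.2522]
tool_rot: [-180.0, -0.0, 83.5]
force: [0.9, 0.6, 0.2]
grip_width: 0.0597
grasp_force: 0.0
turn [-7.0000e-04  3.0000e-04  1.1602e+00] rows 10 [-1.00e-04  0.00e+00  1.16e-01]
[-20.6  -2.8  35.8 103.    1.6  79.3   8.3]
```

```bash
python3 -m jog '[[0,0,0,0,0,0.12,0.055],[0,0,0,0,0,0.12,0.055],[0,0,0,0,0,0.12,0.055],[0,0,0,0,0,0.12,0.055],[0,0,0,0,0,0.12,0.055],[0,0,0,0,0,0.12,0.055],[0,0,0,0,0,0.12,0.055],[0,0,0,0,0,0.12,0.055],[0,0,0,0,0,0.12,0.055],[0,0,0,0,0,0.115,0.055],[0,0,0,0.105,0,0,0.055],[0,0,0,0.105,0,0,0.055]]'
python3 -c "
from h import *
turn(15,12); t=np.array([.5615,-.2301,.0245])+.0075*Rc().apply([0,0,1]);print(t,env.get_obs()['qpos'].round(1))
to(t+[0,0,.10],t+[0,0,.04],t)"
```

```text
time_s: 3.85
tool_pos: [0.4695, -0.1596, 0.2535]
tool_rot: [-167.7, -0.2, 15.6]
force: [-0.3, -0.3, -0.7]
grip_width: 0.0553
grasp_force: 0.0
turn [-0.0058 -0.0013  0.0112] rows 1 [-0.0058 -0.0013  0.0112]
[ 0.56109492 -0.22855028  0.01717304] [-14.2   4.9  39.7  97.8 -12.5  86.6 -47.1]
leg [0.0691 0.1182 0.114 ] rows 5 [0.0138 0.0236 0.0228]
leg [-0.0002  0.0128  0.0586] rows 2 [-0.0001  0.0064  0.0293]
leg [-0.0001  0.0085  0.0391] rows 1 [-0.0001  0.0085  0.0391]
```

```bash
python3 -m jog '[[0.0138,0.0236,0.0228,0,0,0,0.055],[0.0138,0.0236,0.0228,0,0,0,0.055],[0.0138,0.0236,0.0228,0,0,0,0.055],[0.0138,0.0236,0.0228,0,0,0,0.055],[0.0138,0.0236,0.0228,0,0,0.011,0.055],[0,0.0064,0.0293,0,0,0,0.055],[0,0.0064,0.0293,0,0,0,0.055],[0,0,0,0,0,0,0.055]]'
python3 -c "
from h import *
t=np.array([.5615,-.2301,.0245])+.0075*Rc().apply([0,0,1])
to(t)"
```

```text
time_s: 4.52
tool_pos: [0.5556, -0.2304, 0.0497]
tool_rot: [-167.6, 0.7, 14.7]
force: [-1.0, 0.8, -1.4]
grip_width: 0.0553
grasp_force: 0.0
leg [0.0061 0.0065 0.0318] rows 1 [0.0061 0.0065 0.0318]
```

```bash
python3 -m jog '[[0.003,0.0033,0.0155,0,0,0,0.055],[0.003,0.0033,0.0155,0,0,0,0.055],[0,0,0,0,0,0,0.055]]'
python3 -c "
from h import *
t=np.array([.5615,-.2301,.0245])+.0075*Rc().apply([0,0,1])
to(t)"
```

```text
time_s: 4.77
tool_pos: [0.5654, -0.2294, 0.0228]
tool_rot: [-167.9, 0.2, 14.8]
force: [-0.8, 0.9, -0.7]
grip_width: 0.0552
grasp_force: 0.0
leg [-0.0039 -0.0006  0.0059] rows 1 [-0.0039 -0.0006  0.0059]
```

```bash
python3 -m jog '[[-0.003,0,0.005,0,0,0,0.055],[0,0,0,0,0,0,0.02],[0,0,0,0,0,0,0.02],[0,0,0,0,0,0,0.02],[0,0,0,0,0,0,0.02],[0,0,0,0,0,0,0.02],[0,0,0,0,0,0,0.02]]' 20
python3 -c "
from h import *
p=env.get_obs()['tool_pos'];print(p)
to(p+[0,0,.04],(.47,-.2,.25))"
```

```text
time_s: 5.35
tool_pos: [0.5628, -0.2302, 0.021]
tool_rot: [-167.9, 0.1, 14.7]
force: [-0.7, 2.1, 5.8]
grip_width: 0.0346
grasp_force: 19.3
[ 0.562805   -0.23024931  0.02102985]
leg [-0.     -0.0084 -0.0391] rows 1 [-0.     -0.0084 -0.0391]
leg [-0.0822 -0.0912 -0.1737] rows 6 [-0.0137 -0.0152 -0.0289]
```

```bash
python3 -m jog '[[0,-0.003,-0.014,0,0,0,0.02],[0,-0.0054,-0.025,0,0,0,0.02],[-0.0137,-0.0152,-0.0289,0,0,0,0.02],[-0.0137,-0.0152,-0.0289,0,0,0,0.02],[-0.0137,-0.0152,-0.0289,0,0,0,0.02],[-0.0137,-0.0152,-0.0289,0,0,0,0.02],[-0.0137,-0.0152,-0.0289,0,0,0,0.02],[-0.0137,-0.0152,-0.0289,-0.05,0,0,0.02],[0,0,0,-0.1,0,0,0.02],[0,0,0,-0.06,0,0,0.02]]'
python3 -c "
from h import *
turn(13)
T=np.array([.4702,.3789,0]); v=np.array([-.156,.988,0]); q=T+.042*v
to(q+[-.0,0,.20],q+[0,0,.03])"
```

```text
time_s: 6.18
tool_pos: [0.4706, -0.2012, 0.252]
tool_rot: [179.7, -0.3, 14.6]
force: [-0.4, 0.6, -1.3]
grip_width: 0.0346
grasp_force: 18.9
turn [ 0.0053 -0.0053  0.0284] rows 1 [ 0.0053 -0.0053  0.0284]
leg [ 0.1501 -0.6035  0.0496] rows 16 [ 0.0094 -0.0377  0.0031]
leg [-0.0009 -0.0009  0.17  ] rows 5 [-0.0002 -0.0002  0.034 ]
```

```bash
python3 -m jog '[[0.0094,-0.0377,0,0,0,0.028,0.02],[0.0094,-0.0377,0,0,0,0,0.02],[0.0094,-0.0377,0,0,0,0,0.02],[0.0094,-0.0377,0,0,0,0,0.02],[0.0094,-0.0377,0,0,0,0,0.02],[0.0094,-0.0377,0,0,0,0,0.02],[0.0094,-0.0377,0,0,0,0,0.02],[0.0094,-0.0377,0,0,0,0,0.02],[0.0094,-0.0377,0,0,0,0,0.02],[0.0094,-0.0377,0,0,0,0,0.02],[0.0094,-0.0377,0,0,0,0,0.02],[0.0094,-0.0377,0,0,0,0,0.02]]'
python3 -m jog '[[0.0094,-0.0377,0,0,0,0,0.02],[0.0094,-0.0377,0,0,0,0,0.02],[0.0094,-0.0377,0,0,0,0,0.02],[0.0094,-0.0377,0.01,0,0,0,0.02],[0,0,0.035,0,0,0,0.02],[0,0,0.035,0,0,0,0.02],[0,0,0.035,0,0,0,0.02],[0,0,0.02,0,0,0,0.02],[0,0,0,0,0,0,0.02]]'
python3 -c "
from h import *
turn(13)
T=np.array([.4702,.3789,0]); v=np.array([-.156,.988,0]); q=T+.042*v
im=env.read_camera('top'); cv2.imwrite('pics/crop2.png',cv2.resize(im[150:260,50:210],None,fx=5,fy=5,interpolation=cv2.INTER_CUBIC))
to(q+[0,0,.034])"
```

```text
time_s: 7.18
tool_pos: [0.476, 0.2674, 0.2492]
tool_rot: [-180.0, 0.0, 13.1]
force: [1.4, -0.9, -0.4]
grip_width: 0.035
grasp_force: 18.9
time_s: 7.93
tool_pos: [0.4754, 0.4184, 0.1078]
tool_rot: [179.7, 0.6, 13.1]
force: [-0.7, -0.6, -2.0]
grip_width: 0.0343
grasp_force: 18.9
turn [0.006  0.0103 0.0015] rows 1 [0.006  0.0103 0.0015]
leg [-0.0123 -0.0038  0.0772] rows 2 [-0.0061 -0.0019  0.0386]
```

View pics/crop2.png

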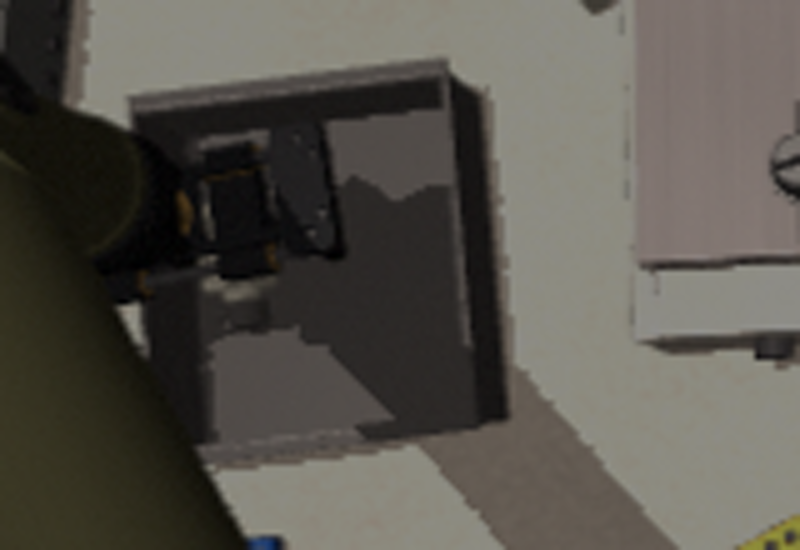

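The bottle is held over the left half of the tote, with its cap at crop (240,300) and the tote's left rim at x~130–205. I'll lower and release it.

```bash
python3 -m jog '[[-0.005,0,0.035,0,0,0,0.02],[-0.005,0,0.03,0,0,0,0.02],[0,0,0.008,0,0,0,0.02],[0,0,0,0,0,0,0.05],[0,0,0,0,0,0,0.05],[0,0,0,0,0,0,0.05],[0,0,0,0,0,0,0.05],[0,0,-0.03,0,0,0,0.05],[0,0,-0.04,0,0,0,0.05],[0,0,-0.04,0,0,0,0.05],[0,0,-0.04,0,0,0,0.05],[0,0,-0.04,0,0,0,0.05]]'
python3 -c "
from h import *
turn(5.5,6)
to((.46,-.22,.235))"
```

```text
time_s: 8.98
tool_pos: [0.4689, 0.4193, 0.2343]
tool_rot: [-179.9, -0.0, 13.1]
force: [0.4, 1.1, -0.6]
grip_width: 0.0497
grasp_force: 0.0
turn [0.1029 0.0066 0.1326] rows 2 [0.0514 0.0033 0.0663]
leg [-0.1536  0.6207 -0.0018] rows 16 [-0.0096  0.0388 -0.0001]
```

```bash
python3 -m jog '[[-0.0096,0.0388,-0.005,0,0,0,0.05],[-0.0096,0.0388,-0.005,0,0,0,0.05],[-0.0096,0.0388,-0.005,0,0,0,0.05],[-0.0096,0.0388,-0.005,0,0,0,0.05],[-0.0096,0.0388,0,0,0,0,0.05],[-0.0096,0.0388,0,0,0,0,0.05],[-0.0096,0.0388,0,0,0,0,0.05],[-0.0096,0.0388,0,0,0,0,0.05],[-0.0096,0.0388,0,0,0,0,0.05],[-0.0096,0.0388,0,0,0,0,0.05],[-0.0096,0.0388,0,0,0,0,0.055],[-0.0096,0.0388,0,0,0,0,0.055]]'
python3 -m jog '[[-0.0096,0.0388,0,0,0,0,0.055],[-0.0096,0.0388,0,0,0,0,0.055],[-0.0096,0.0388,0,0,0,0,0.055],[-0.0096,0.0388,0,0,0,0,0.055],[0,0,0,0,0,0.066,0.055],[0,0,0,0.07,0,0.066,0.055],[0,0,0,0.07,0,0,0.055],[0,0,0,0,0,0,0.055]]'
python3 -c "
from h import *
turn(5.3,8); t=np.array([.4325,-.2460,.0245])+.0075*Rc().apply([0,0,1]);print(t)
to(t+[0,0,.10],t+[0,0,.04],t)"
```

```text
time_s: 9.98
tool_pos: [0.4622, -0.0626, 0.2525]
tool_rot: [-180.0, -0.1, 13.1]
force: [0.7, -0.5, 0.3]
grip_width: 0.0537
grasp_force: 0.0
time_s: 10.65
tool_pos: [0.4596, -0.2237, 0.2519]
tool_rot: [-172.0, 0.2, 5.2]
force: [-0.0, -0.9, 0.7]
grip_width: 0.0552
grasp_force: 0.0
turn [ 0.0005  0.0026 -0.0014] rows 1 [ 0.0005  0.0026 -0.0014]
[ 0.43238425 -0.24496643  0.01707246]
leg [-0.0286  0.0372  0.131 ] rows 4 [-0.0072  0.0093  0.0328]
leg [0.0002 0.0083 0.0594] rows 2 [0.0001 0.0042 0.0297]
leg [0.0001 0.0055 0.0396] rows 1 [0.0001 0.0055 0.0396]
```

```bash
python3 -m jog '[[-0.0072,0.0093,0.0328,0,0,0,0.055],[-0.0072,0.0093,0.0328,0,0,0,0.055],[-0.0072,0.0093,0.0328,0,0,0,0.055],[-0.0072,0.0093,0.0328,0,0,0,0.055],[0,0.004,0.03,0,0,0,0.055],[0,0.004,0.025,0,0,0,0.055],[0,0.002,0.015,0,0,0,0.055],[0,0,0,0,0,0,0.055]]'
python3 -c "
from h import *
t=np.array([.4325,-.2460,.0245])+.0075*Rc().apply([0,0,1])
to(t)"
```

```text
time_s: 11.32
tool_pos: [0.4304, -0.24, 0.0428]
tool_rot: [-171.9, 0.5, 5.6]
force: [-0.6, 0.2, -0.2]
grip_width: 0.0553
grasp_force: 0.0
leg [0.0016 0.0086 0.0247] rows 1 [0.0016 0.0086 0.0247]
```

```bash
python3 -m jog '[[0.001,0.005,0.012,0,0,0,0.055],[0,0.002,0.011,0,0,0,0.055],[0,0,0,0,0,0,0.055],[0,0,0,0,0,0,0.02],[0,0,0,0,0,0,0.02],[0,0,0,0,0,0,0.02],[0,0,0,0,0,0,0.02],[0,0,0,0,0,0,0.02],[0,0,0,0,0,0,0.02]]' 20
python3 -c "
from h import *
p=env.get_obs()['tool_pos'];print(p)
to(p+[0,0,.04],(.45,-.22,.25))"
```

```text
time_s: 12.07
tool_pos: [0.4338, -0.2456, 0.0219]
tool_rot: [-172.0, 0.2, 5.6]
force: [1.1, 0.5, 3.9]
grip_width: 0.0334
grasp_force: 19.6
[ 0.43382849 -0.24559624  0.02185898]
leg [-0.0001 -0.0056 -0.0396] rows 1 [-0.0001 -0.0056 -0.0396]
leg [ 0.0179 -0.0498 -0.1831] rows 5 [ 0.0036 -0.01   -0.0366]
```

```bash
python3 -m jog '[[0,-0.002,-0.015,0,0,0,0.02],[0,-0.0034,-0.025,0,0,0,0.02],[0.0036,-0.01,-0.037,0,0,0,0.02],[0.0036,-0.01,-0.037,0,0,0,0.02],[0.0036,-0.01,-0.037,0,0,0,0.02],[0.0036,-0.01,-0.037,0,0,0,0.02],[0.0036,-0.01,-0.037,-0.07,0,0,0.02],[0,0,0,-0.07,0,0,0.02],[0,0,0,0,0,-0.06,0.02],[0,0,0,0,0,-0.06,0.02]]'
python3 -c "
from h import *
T=np.array([.4702,.3789,0]); v=np.array([-.156,.988,0]); q=T-.042*v
to(q+[0,0,.25],q+[0,0,.034])"
```

```text
time_s: 12.9
tool_pos: [0.4506, -0.2185, 0.2524]
tool_rot: [-180.0, 0.1, 12.8]
force: [0.6, -0.2, -1.3]
grip_width: 0.0332
grasp_force: 19.3
leg [ 0.1486 -0.5363  0.0024] rows 14 [ 0.0106 -0.0383  0.0002]
leg [5.00e-04 1.00e-04 2.16e-01] rows 6 [0.0001 0.     0.036 ]
```

```bash
python3 -m jog '[[0.0106,-0.0383,0,0,0,0,0.02],[0.0106,-0.0383,0,0,0,0,0.02],[0.0106,-0.0383,0,0,0,0,0.02],[0.0106,-0.0383,0,0,0,0,0.02],[0.0106,-0.0383,0,0,0,0,0.02],[0.0106,-0.0383,0,0,0,0,0.02],[0.0106,-0.0383,0,0,0,0,0.02],[0.0106,-0.0383,0,0,0,0,0.02],[0.0106,-0.0383,0,0,0,0,0.02],[0.0106,-0.0383,0,0,0,0,0.02],[0.0106,-0.0383,0,0,0,0,0.02],[0.0106,-0.0383,0,0,0,0,0.02]]'
python3 -m jog '[[0.0106,-0.0383,0,0,0,0,0.02],[0.0106,-0.0383,0,0,0,0,0.02],[0,0,0.036,0,0,0,0.02],[0,0,0.036,0,0,0,0.02],[0,0,0.036,0,0,0,0.02],[0,0,0.036,0,0,0,0.02],[0,0,0,0,0,0,0.02]]'
python3 -c "
from h import *
T=np.array([.4702,.3789,0]); v=np.array([-.156,.988,0]); q=T-.042*v
to(q+[0,0,.034])"
```

```text
time_s: 13.9
tool_pos: [0.4748, 0.2579, 0.2509]
tool_rot: [-180.0, 0.3, 12.4]
force: [0.5, 0.4, -0.2]
grip_width: 0.0334
grasp_force: 19.3
time_s: 14.48
tool_pos: [0.4737, 0.3318, 0.099]
tool_rot: [179.6, 1.0, 12.4]
force: [-1.8, -0.7, -1.6]
grip_width: 0.0335
grasp_force: 19.3
leg [ 0.0053 -0.0053  0.0649] rows 2 [ 0.0026 -0.0026  0.0324]
```

```bash
python3 -m jog '[[0.003,-0.003,0.03,0,0,0,0.02],[0.002,-0.002,0.025,0,0,0,0.02],[0,0,0.01,0,0,0,0.02],[0,0,0,0,0,0,0.05],[0,0,0,0,0,0,0.05],[0,0,0,0,0,0,0.05],[0,0,0,0,0,0,0.05],[0,0,-0.03,0,0,0,0.05],[0,0,-0.04,0,0,0,0.05],[0,0,-0.04,0,0,0,0.05],[0,0,-0.04,0,0,0,0.05],[0,0,-0.04,0,0,0,0.05]]'
python3 -m jog '[[0,0,-0.01,0,0,0,0.06],[0,0,0,0,0,0,0.06],[0,0,0,0,0,0,0.06]]'
python3 - <<'E'
from h import *
im=env.read_camera('top'); cv2.imwrite('pics/top3.png',im); s=env.read_camera('scene'); cv2.imwrite('pics/scene3.png',s)
a=cv2.resize(im[115:225,170:260],(400,489),interpolation=cv2.INTER_CUBIC)
b=cv2.resize(s[165:275,340:430],(400,489),interpolation=cv2.INTER_CUBIC)
cv2.imwrite('pics/c3.png',cv2.convertScaleAbs(np.hstack([a,b]),alpha=1.3))
E
```

```text
time_s: 15.48
tool_pos: [0.4833, 0.3413, 0.2359]
tool_rot: [-179.9, 0.1, 12.4]
force: [0.7, 0.7, -0.1]
grip_width: 0.05
grasp_force: 0.0
time_s: 15.73
tool_pos: [0.4836, 0.3417, 0.2436]
tool_rot: [-179.9, 0.1, 12.4]
force: [-1.4, -0.0, -0.4]
grip_width: 0.0581
grasp_force: 0.0
```

View pics/c3.png

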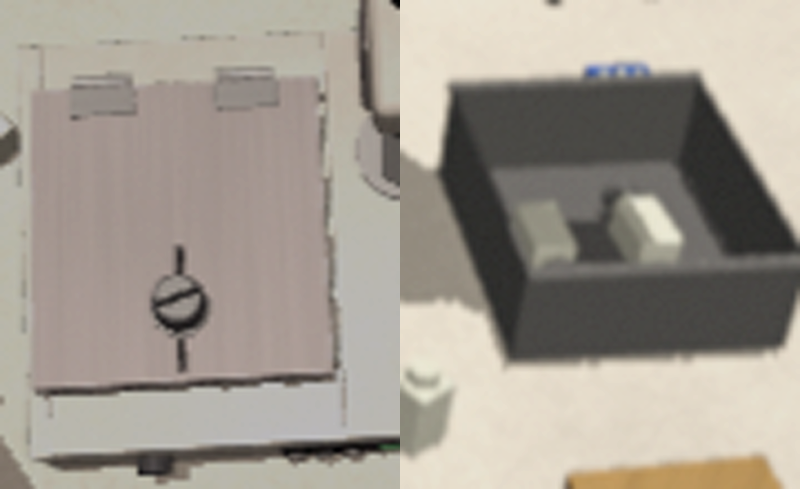

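The left panel shows the fastener head at (180,300), with its slot out of line at roughly (160,310)–(202,292). The right panel shows both bottles lying inside the upright tote, at (545,235) and (645,230). Next I'll measure the slot precisely.

```bash
cat > f.py <<'E'
from h import *
import sys
TH=.12; n0=np.array([np.sin(TH),0,np.cos(TH)])
def meas(im,c0=(.523,.0685),r=.012,z=.1746):
    g=cv2.cvtColor(im,cv2.COLOR_BGR2GRAY).astype(float); c=np.array([*c0,z]); P=[];W=[]
    u0,v0=proj("top",c)
    for v in np.arange(v0-6,v0+6,.25):
        for u in np.arange(u0-6,u0+6,.25):
            p=plane("top",u,v,z)[:2]-c[:2]
            if np.hypot(*p)<r: P.append(p); W.append(cv2.getRectSubPix(g.astype(np.float32),(1,1),(float(u),float(v)))[0,0])
    P=np.array(P);W=np.array(W); w=np.clip(np.percentile(W,55)-W,0,None)
    m=(w[:,None]*P).sum(0)/w.sum(); C=((P-m).T*w)@(P-m)/w.sum(); l,e=np.linalg.eigh(C); a=np.degrees(np.arctan2(e[1,1],e[0,1]))%180
    print("slot centroid",(c[:2]+m).round(4),"yaw",a.round(1),"ratio",(l[1]/l[0]).round(1),"rel marks(4deg)",((a-4+90)%180-90).round(1))
if __name__=="__main__":
    im=cv2.imread(sys.argv[1]); meas(im); meas(im,r=.014)
E
python3 f.py pics/top3.png
python3 -c "
from h import *
turn(111.5)
print(env.get_obs()['qpos'].round(1))
to((.45,.12,.3),(.523,.0685,.25))"
```

```text
slot centroid [0.5246 0.0689] yaw 111.6 ratio 5.1 rel marks(4deg) -72.4
turn [-0.005   0.0053 -1.7289] rows 14 [-0.0004  0.0004 -0.1235]
[ -48.3   10.9   12.1   90.6   -2.4   79.1 -113.4]
leg [-0.0797  0.2088 -0.0586] rows 6 [-0.0133  0.0348 -0.0098]
leg [0.0605 0.066  0.0497] rows 3 [0.0202 0.022  0.0166]Traceback (most recent call last):
  File "f.py", line 15, in <module>
    im=cv2.imread(sys.argv[1]); meas(im); meas(im,r=.014)
                                          ~~~~^^^^^^^^^^^
  File "f.py", line 9, in meas
    p=plane("top",u,v,z)[:2]-c[:2]
      ~~~~~^^^^^^^^^^^^^
  File "h.py", line 6, in plane
    c,f=K(n); d=c["pose"][:3,:3]@np.array([(u-c["cx"])/f,-(v-c["cy"])/f,-1]); o=c["pose"][:3,3]
        ~^^^
  File "h.py", line 4, in K
    c=env.get_calibration(n); f=192/np.tan(np.radians(c["fov_y"]/2)); return c,f
ValueError: time passes only in moves, steps and waits
```

```bash
sed -i 's/^def K(n):/import functools\n@functools.lru_cache\ndef K(n):/' h.py
python3 -m jog '[[0,0,0,0,0,-0.123,0.06],[0,0,0,0,0,-0.123,0.06],[0,0,0,0,0,-0.123,0.06],[0,0,0,0,0,-0.123,0.06],[0,0,0,0,0,-0.123,0.06],[0,0,0,0,0,-0.123,0.06],[0,0,0,0,0,-0.123,0.06],[0,0,0,0,0,-0.123,0.06],[0,0,0,0,0,-0.123,0.06],[0,0,0,0,0,-0.123,0.06],[0,0,0,0,0,-0.123,0.06],[0,0,0,0,0,-0.123,0.06]]'
python3 -m jog '[[0,0,-0.005,0,0,-0.123,0.06],[0,0,0,0,0,-0.123,0.06],[0,0,0,0,0,0,0.06]]'
cat >> h.py <<'E'
u4=np.array([.9976,.0698,0]); n4=np.sin(.12)*u4+[0,0,np.cos(.12)]
def turnn(yaw):
    "tool z along -n of the raised cover, tool x at yaw (projected)"
    x=np.array([np.cos(np.radians(yaw)),np.sin(np.radians(yaw)),0]); x-=n4*(x@n4); x/=np.linalg.norm(x)
    V=Ro.from_matrix(np.c_[x,np.cross(-n4,x),-n4]); r=(Rc().inv()*V).as_rotvec(); print("turnn",r.round(4))
H=np.array([.5238,.0688,.1746])  # head top centre
def head(d): return H-n4*d   # d below head top along the axis
E
python3 -c "
from h import *
turnn(111.5); to((.524,.0688,.25))
print(env.get_obs()['qpos'].round(1))"
```

```text
time_s: 16.83
tool_pos: [0.4823, 0.3408, 0.2397]
tool_rot: [-179.5, 0.1, 97.4]
force: [-0.2, 0.4, -0.8]
grip_width: 0.0597
grasp_force: 0.0
time_s: 17.08
tool_pos: [0.4825, 0.341, 0.2451]
tool_rot: [-179.6, 0.0, 111.3]
force: [0.2, 0.3, -1.4]
grip_width: 0.0599
grasp_force: 0.0
turnn [ 0.107   0.0358 -0.0019]
leg [-0.2687 -0.0602 -0.0044] rows 7 [-0.0384 -0.0086 -0.0006]
[-41.   10.9   3.7  89.9  -0.8  79.7 -15.9]
```

```bash
python3 -m jog '[[-0.0384,-0.0086,0,0,0,0,0.06],[-0.0384,-0.0086,0,0,0,0,0.06],[-0.0384,-0.0086,0,0,0,0,0.06],[-0.0384,-0.0086,0,0,0,0,0.06],[-0.0384,-0.0086,0,0,0,0,0.06],[-0.0384,-0.0086,0,0,0,0,0.06],[-0.0384,-0.0086,0,0,0,0,0.06],[0,0,0,0.053,0.018,0,0.06],[0,0,0,0.053,0.018,0,0.06],[0,0,0,0,0,0,0.06],[0,0,0,0,0,0,0.06]]'
python3 -c "
from h import *
turnn(111.5); to(head(-.015),head(.02))
print(env.get_obs()['qpos'].round(1))"
```

```text
time_s: 18.0
tool_pos: [0.5236, 0.069, 0.2453]
tool_rot: [-173.5, -2.1, 110.8]
force: [0.8, 0.4, -0.2]
grip_width: 0.06
grasp_force: 0.0
turnn [ 0.002  -0.0013 -0.0074]
leg [-0.0028  0.0081  0.0552] rows 2 [-0.0014  0.004   0.0276]
leg [-0.     -0.0001  0.035 ] rows 1 [-0.     -0.0001  0.035 ]
[-24.4   8.2  16.2  93.5  -2.9  85.4  13.2]
```

```bash
python3 -m jog '[[-0.0014,0.004,0.0276,0,0,0,0.06],[-0.0014,0.004,0.0276,0,0,0,0.06],[0,0,0,0,0,0,0.06],[0,0,0,0,0,0,0.06],[0,0,0,0,0,0,0.06]]'
python3 -c "
from h import *
turnn(111.5); to(head(.0195))"
```

```text
time_s: 18.42
tool_pos: [0.526, 0.0695, 0.1924]
tool_rot: [-173.7, -2.1, 111.0]
force: [1.1, -0.6, 0.4]
grip_width: 0.0601
grasp_force: 0.0
turnn [ 0.0057 -0.0013 -0.0046]
leg [-0.0005 -0.0004  0.0375] rows 1 [-0.0005 -0.0004  0.0375]
```

```bash
python3 -m jog '[[0,0,0.013,0,0,0,0.06],[0,0,0.012,0,0,0,0.06],[0,0,0.011,0,0,0,0.06],[0,0,0,0,0,0,0.06],[0,0,0,0,0,0,0.06],[0,0,0,0,0,0,0.02],[0,0,0,0,0,0,0.02],[0,0,0,0,0,0,0.02],[0,0,0,0,0,0,0.02],[0,0,0,0,0,0,0.02],[0,0,0,0,0,0,0.02]]' 15
python3 -c "
from h import *
turnn(111.5); to(head(.0195))"
```

```text
time_s: 19.33
tool_pos: [0.522, 0.0689, 0.1556]
tool_rot: [-173.7, -2.1, 111.0]
force: [1.3, 0.2, 0.3]
grip_width: 0.0341
grasp_force: 15.0
turnn [ 0.0051 -0.0014 -0.0047]
leg [-0.     -0.0005  0.0004] rows 1 [-0.     -0.0005  0.0004]
```

```bash
python3 -m jog '[[0,0,0,0,0,-0.115,0.02],[0,0,0,0,0,-0.115,0.02],[0,0,0,0,0,-0.115,0.02],[0,0,0,0,0,-0.115,0.02],[0,0,0,0,0,-0.115,0.02],[0,0,0,0,0,-0.115,0.02],[0,0,0,0,0,-0.115,0.02],[0,0,0,0,0,-0.115,0.02],[0,0,0,0,0,-0.115,0.02],[0,0,0,0,0,-0.115,0.02],[0,0,0,0,0,-0.114,0.02],[0,0,0,0,0,0,0.02]]'
python3 -m jog '[[0,0,0,0,0,0,0.06],[0,0,0,0,0,0,0.06],[0,0,0,0,0,0,0.06],[0,0,-0.015,0,0,0,0.06],[0,0,-0.025,0,0,0,0.06],[0,0,-0.03,0,0,0,0.06],[0,0,0,0,0,0,0.06]]'
python3 -c "
from h import *
turnn(184);to((.45,.30,.27))"
```

```text
time_s: 20.33
tool_pos: [0.5226, 0.0699, 0.1557]
tool_rot: [179.8, -6.5, -176.3]
force: [3.1, 2.6, -1.6]
grip_width: 0.0336
grasp_force: 15.0
time_s: 20.92
tool_pos: [0.5327, 0.0691, 0.2305]
tool_rot: [179.9, -6.2, -176.6]
force: [0.4, -0.3, 0.1]
grip_width: 0.0598
grasp_force: 0.0
turnn [ 0.0035  0.0119 -0.0101]
leg [ 0.0726  0.2355 -0.0313] rows 7 [ 0.0104  0.0336 -0.0045]
```

```bash
python3 -m jog '[[0.0104,0.0336,-0.0045,0,0,0,0.06],[0.0104,0.0336,-0.0045,0,0,0,0.06],[0.0104,0.0336,-0.0045,0,0,0,0.06],[0.0104,0.0336,-0.0045,0,0,0,0.06],[0.0104,0.0336,-0.0045,0,0,0,0.06],[0.0104,0.0336,-0.0045,0,0,0,0.06],[0,0,0,0,0,0,0.06],[0,0,0,0,0,0,0.06]]'
python3 - <<'E'
from h import *
im=env.read_camera('top'); cv2.imwrite('pics/top4.png',im)
import f; f.meas(im); f.meas(im,r=.014)
cv2.imwrite('pics/c4.png',cv2.convertScaleAbs(cv2.resize(im[115:225,150:260],(560,560),interpolation=cv2.INTER_CUBIC),alpha=1.3))
to((.5238,.0688,.26))
E
```

```text
time_s: 21.58
tool_pos: [0.4574, 0.2688, 0.2595]
tool_rot: [179.9, -6.7, -176.2]
force: [1.3, -0.4, 0.6]
grip_width: 0.0603
grasp_force: 0.0
slot centroid [0.5227 0.0701] yaw 5.3 ratio 7.8 rel marks(4deg) 1.3
slot centroid [0.5217 0.0685] yaw 10.3 ratio 2.9 rel marks(4deg) 6.3
leg [-0.0525 -0.2015 -0.007 ] rows 6 [-0.0088 -0.0336 -0.0012]
```

View pics/c4.png

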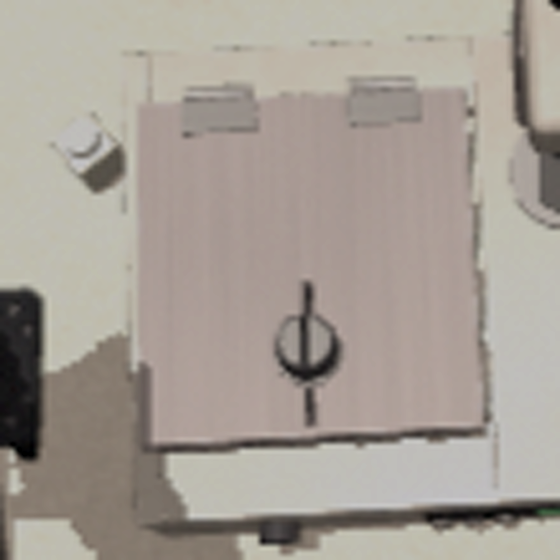

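The slot at (307,340) is now in line with both black marks, about 1° off by measurement, and the cover is still raised. Next I'll straddle the fastener and press.

```bash
python3 -m jog '[[-0.0088,-0.0336,0,0,0,0,0.065],[-0.0088,-0.0336,0,0,0,0,0.065],[-0.0088,-0.0336,0,0,0,0,0.065],[-0.0088,-0.0336,0,0,0,0,0.065],[-0.0088,-0.0336,0,0,0,0,0.065],[-0.0088,-0.0336,0,0,0,0,0.065],[0,0,0,0,0,0,0.065],[0,0,0,0,0,0,0.065]]'
python3 -c "
from h import *
turn(184); to((.522,.0688,.26))"
```

```text
time_s: 22.3
tool_pos: [0.5237, 0.0637, 0.2526]
tool_rot: [180.0, -6.7, -177.0]
force: [0.0, 2.1, -0.0]
grip_width: 0.0649
grasp_force: 0.0
turn [ 0.0012 -0.1172 -0.0178] rows 1 [ 0.0012 -0.1172 -0.0178]
leg [ 0.0023  0.0052 -0.0072] rows 1 [ 0.0023  0.0052 -0.0072]
```

```bash
python3 -m jog '[[0.002,0.005,0,0,-0.06,-0.018,0.065],[0,0,0,0,-0.057,0,0.065],[0,0,0,0,0,0,0.065],[0,0,0,0,0,0,0.065]]'
python3 -c "
from h import *
turn(184); to((.522,.0688,.165))"
```

```text
time_s: 22.63
tool_pos: [0.5204, 0.0737, 0.2535]
tool_rot: [179.8, 0.0, -175.4]
force: [-0.1, -0.6, -0.9]
grip_width: 0.0651
grasp_force: 0.0
turn [0.0037 0.0001 0.0097] rows 1 [0.0037 0.0001 0.0097]
leg [-0.0012 -0.0054  0.0885] rows 3 [-0.0004 -0.0018  0.0295]
```

```bash
python3 -m jog '[[0,-0.001,0.03,0,0,0.009,0.065],[0,-0.001,0.03,0,0,0,0.065],[0,0,0.025,0,0,0,0.065],[0,0,0,0,0,0,0.065],[0,0,0,0,0,0,0.065]]'
python3 -c "
from h import *
turn(184); to((.522,.0688,.13))"
```

```text
time_s: 23.05
tool_pos: [0.5206, 0.0717, 0.1671]
tool_rot: [179.9, -0.2, -176.0]
force: [-0.1, -0.3, 0.2]
grip_width: 0.0651
grasp_force: 0.0
turn [ 0.0026 -0.0033  0.0002] rows 1 [ 0.0026 -0.0033  0.0002]
leg [-0.0013 -0.0031  0.0371] rows 1 [-0.0013 -0.0031  0.0371]
```

```bash
python3 -m jog '[[0,-0.002,0.005,0,0,0,0.065],[0,0,0.005,0,0,0,0.065],[0,0,0.005,0,0,0,0.065],[0,0,0.005,0,0,0,0.065],[0,0,0.005,0,0,0,0.065],[0,0,0.003,0,0,0,0.065],[0,0,0,0,0,0,0.065]]'
python3 -m jog '[[0,0,0.004,0,0,0,0.065],[0,0,0.003,0,0,0,0.065],[0,0,0,0,0,0,0.065],[0,0,0,0,0,0,0.065]]'
```

```text
time_s: 23.63
tool_pos: [0.5212, 0.07, 0.14]
tool_rot: [179.8, -0.0, -176.0]
force: [-2.1, -0.3, 4.2]
grip_width: 0.0647
grasp_force: 2.1
time_s: 23.97
tool_pos: [0.5212, 0.07, 0.1339]
tool_rot: [179.8, 0.0, -176.0]
force: [-3.5, -0.3, 7.4]
grip_width: 0.065
grasp_force: 3.4
```

```bash
python3 -m jog '[[0,0,0.003,0,0,0,0.065],[0,0,0.002,0,0,0,0.065],[0,0,0,0,0,0,0.065]]'
python3 -m jog '[[0,0,0.0015,0,0,0,0.065],[0,0,0.0015,0,0,0,0.065],[0,0,0,0,0,0,0.065],[0,0,0,0,0,0,0.065]]'
```

```text
time_s: 24.22
tool_pos: [0.5211, 0.07, 0.1295]
tool_rot: [179.8, -0.0, -176.0]
force: [-5.4, -0.5, 9.0]
grip_width: 0.0649
grasp_force: 4.5
time_s: 24.55
tool_pos: [0.5212, 0.0699, 0.1293]
tool_rot: [179.8, 0.0, -176.0]
force: [-11.0, -0.5, 24.9]
grip_width: 0.0649
grasp_force: 12.5
```

```bash
python3 -m jog '[[0,0,0,0,0,0,0.065],[0,0,0,0,0,0,0.065],[0,0,0,0,0,0,0.065],[0,0,0,0,0,0,0.065]]'
python3 - <<'E'
from h import *
a=env.read_camera('top'); b=env.read_camera('scene')
a=cv2.resize(a[115:225,170:260],(400,489),interpolation=cv2.INTER_CUBIC)
b=cv2.resize(b[160:270,240:330],(400,489),interpolation=cv2.INTER_CUBIC)
cv2.imwrite('pics/c5.png',cv2.convertScaleAbs(np.hstack([a,b]),alpha=1.3))
E
```

```text
time_s: 24.88
tool_pos: [0.5212, 0.0699, 0.1292]
tool_rot: [179.8, 0.0, -176.0]
force: [-10.2, -0.2, 25.1]
grip_width: 0.0649
grasp_force: 12.5
```

View pics/c5.png

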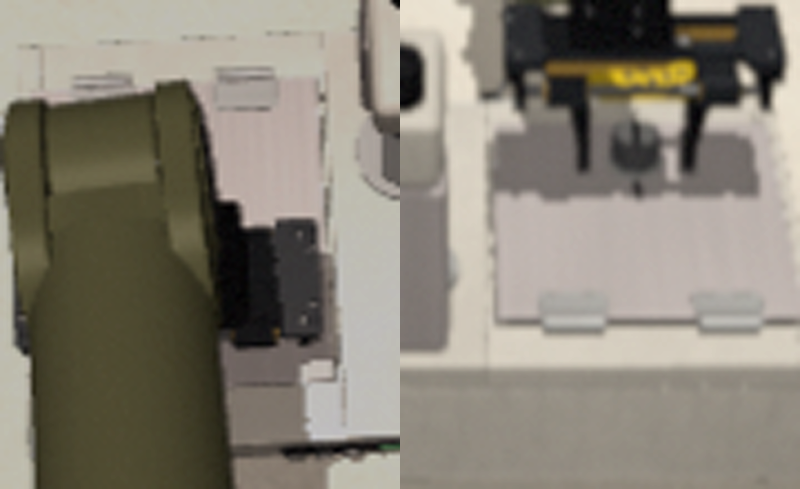

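The picture shows the fingertips at (585,165) and (690,165) on the cover, either side of the untouched head at (635,145). The cover is flush and held with a steady 25 N, so I'm handing in.

```bash
python3 -c "
from cell import env
print(env.sign_off())"
```

```text
the job is handed in; nothing more can be done
None
```

I handed the job in at about 25 s of the 72 s allowed. Both bottles were last seen lying in the upright tote. The fastener was lined up with the marks to about 1° when last measured, before pressing; the arm hid the slot after that. The cover is pressed home with the fingers still on it at about 25 N. I had no contact with the bystanders, and the hand-in returned no score.

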